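Seat a block in the drilling fixture and clamp it, with fingertip pushes only

ROBOT

A 6-joint arm with a two-finger parallel gripper is mounted at the origin on a cart in front of the work surface, level with it; the furniture and walls round the work are solid. World frame = base frame: x ahead of the robot, y to its left, z up, the work surface at z = 0. Lengths are in mm, angles in degrees, forces in N, time in s.
With the tool pointing down it reaches from about 300 to 850 mm from the base axis. Payload 4.2 kg.
Tool frame: the origin (TCP) lies midway between the tips of the shut fingers; the grasp point (between the pads) lies 19 mm behind it (env.grasp_offset is the distance from the TCP to the grasp point, in mm); z points along the fingers, y is the line along which they close (so a half turn about z gives the same grasp; the last joint's range is limited). The gripper opens to 91 mm and grips with 3 to 60 N. Pads are 32 mm wide; open, the fingers measure 118 mm over their backs; the gripper's body (76 mm by 178 mm) begins 60 mm behind the grasp point.
Start: joints at [74.026, 18.312, 89.639, -0, 72.044, -1.146], TCP at [147.156, 555.867, 213.976] pointing down, gripper open.
Joint ranges: [-177.97, 177.97], [-48.28, 115.42], [12.27, 149.76], [-77.06, 257.06], [2.81, 150.46], [-146.56, 146.56]. Speed limits (degrees/s): [147.25, 147.25, 180, 180, 180, 180].

INTERFACE

Orientations are given as [roll, pitch, yaw] about the fixed x, y, z axes, in that order (R = Rz(yaw) Ry(pitch) Rx(roll)).
In Python, from workcell import env, optics gives the robot as it stands. The module is installed in compiled form; this text tells all that it offers.
- The arm moves only by the tool send_rows, never from a script. Its argument "targets" is a list that holds one entry, the list of rows, each a list of 7 numbers: the turn, a rotation vector about the world's x, y, z scaled (see below), then the shift along the world's x, y, z scaled (see below), then the closure, from -1 (fully open) to 1 (shut). In form: [[[rx, ry, rz, x, y, z, gripper], ...]]. A call has 1 to 12 rows; each row shifts and turns the commanded pose from where the row before left it; what a row does not reach is not made up. The controller multiplies each number of a shift by 0.2 m and each number of a turn by pi/2 rad. A row lasts 1/10 s, in which the tool goes at most 50 mm and 8.59 degrees, less where a joint would pass 70% of its speed; a pose out of reach is approached as far as the arm can. A call with a number of a shift or a turn outside -1 to 1 is refused whole. A call with a gripper value outside its range is refused whole. The fingers move at their own pace and stop on an object; "grip_force" is the grip in N (left out, the last holds). Time passes only in rows, so rows that do not move let the fingers close. It gives the time, the measured TCP pose, the force, the opening and the grip force at its end, in the units of the state.
- env.state(): the state, without advancing time (a new reading comes with each control period).
- optics.grab_frame(name): name is "scene" or "top" or "wrist"; returns (picture, depth): 420x560x3 uint8, red, green, blue; 420x560 float32, mm along the optical axis (not along the pixel's ray), 0 where there is no reading.
- optics.camera_info(name): a dict with "camera_matrix" (3x3 intrinsics, pixels), "R" (3x3) and "t" (3): a world point X has camera coordinates R X + t; the wrist camera has in their place "mount" (4x4, takes a point from camera to tool coordinates, whose origin is the TCP and whose axes are the flange's). Camera axes: x right, y down, z forward; pixel columns grow to the right and rows downward; lengths in mm; the calibration is good to about 2 mm. A picture is of the moment at which its call begins: read the wrist's pose just before it. camera_info takes no time and is no camera call.
- env.job_done(): hands the job in; it is judged then, once.
Trained networks look in the newest picture that a camera, given by its name, has taken for a name from the list of things; names that differ only in an ending like _2 or _b are one class to them, and where a whole thing is asked for, a point or a joint stands for the part that bears it (a point fixed in the world has none). Each returns a list of dicts, best first, with "conf" (0 to 1); they miss things now and then, are a little off and sometimes report something else, mostly with a low value. They report only what shows in the picture. A call takes as long as a camera call.
- optics.silhouettes(camera, name): "mask" (420x560 bool, what is visible of it) and "at" ([column, row] in pixels, amid what is visible of it).
- optics.place_of(camera, name): "at" ([column, row] in pixels: a listed point, or the origin of a listed thing).
The state is a dict: "time_s": time; "qpos": joint angles; "qvel": joint speeds; "effort": joint torques, N m; "ee_pos": TCP position; "ee_rot": TCP orientation; "force": force on the tool from outside, world axes, zero at the start; "torque": the same for the moment, N m; "gripper_width": finger opening in mm; "gripper_force": force on a finger pad.
Only numpy, scipy, OpenCV 4.12 (cv2) and the standard library are available. Lean on these libraries where they do the work, as an engineer would, in place of code of your own. Each camera call takes 0.05 s, during which the arm holds its last target. There are 200 camera calls.

TASK

Get the wooden block ready for drilling in the aluminium fixture, using light fingertip pushes only: first push its near long side so that it lies flat against the two side pins, then push its free end until it meets the single stop pin at the clamp end, and last press the black clamp handle right down so that it locks and the rubber foot holds the block. Do not pinch or lift the block, be gentle, and leave the jar, the tape measure and the pipe elbow where they are.

Things in the scene. Friction and masses are not known exactly. Their poses are not given: they have to be found in the camera images.
- jig: Drilling fixture, an aluminium plate 99 x 205 x 12 mm fixed on the bench. Origin: on the bench, below where the centre of the seated block belongs; the seated block's axes are parallel to these. +x points away from the robot, within about 0.25 rad, +y to its left. The plate spans x -54 to 45, y -125 to 80 mm. Three pins and the clamp stand on it, and 5 mm screw heads in its corners.
- side_pins (a point): Point midway between the two steel side pins (each 10 mm thick, 15 mm above the plate), at plate height: x = 27, y = 9 mm of the fixture. The pins stand 35 mm to either side of it along the fixture's y; their near faces, which the block's long side must meet, lie at x = 22 mm.
- stop_pin (a point): Foot of the single stop pin (10 mm thick, 15 mm above the plate), at x = 0, y = -55 mm of the fixture; its face, which the block's end must meet, lies at y = -50 mm. Beyond it, y = -67 to -120 mm, stands the clamp. Its raised steel arm (up to 105 mm above the bench at first) comes down over x = 0, y = -22 mm as the handle is pressed.
- wood_block: Pine block, 44 mm (its x) by 100 mm (its y) by 19 mm high, loose, about 50 g, flat on the plate (underside 12 mm above the bench). Origin: centre of its underside. It starts 12 to 22 mm short of the side pins (towards the fixture's -x) and 8 to 18 mm short of the stop pin (towards +y), turned by up to 0.12 rad. It slides easily, under 1 N.
- clamp_handle (a joint): Angle of the black clamp handle in rad: 0 at the start (it rises 0.6 rad above level), grows as it is pressed down, 0.8 fully down, at its stop, where it slopes 0.2 rad below level. An over-centre toggle: it takes under 6 N until it meets its hard stop, stays where it is left, and locks past about 0.74. It drives the clamp arm, whose sprung foot then presses on the block with 2 to 4 N.
- handle_pivot (a point): Point on the fixture on the handle's hinge axis (axis along the fixture's x), 50 mm above the bench, at x = 0, y = -110 mm of the fixture.
- handle_end (a point): Free end of the clamp handle, on its centre line, 78 mm from the pivot; the last 52 mm are a round black grip 15 mm thick. It points towards the fixture's -y, rising at first, sloping a little down when closed. A finger that comes straight down 50 mm (measured level) from the pivot on the handle's side meets it and can press it all the way; its tip then ends about 47 mm above the bench.
- clamp_foot: Rubber-tipped spindle at the end of the clamp arm, which holds the block down when the clamp is closed. The origin lies on the arm's centre line, 11.5 mm above the rubber face (when closed).
- pigment_jar: Bystander: small screw-top jar, 53 mm across, 74 mm high, on the bench beyond the side pins. Origin: centre of its underside.
- tape_measure: Bystander: pocket tape measure, 36 x 74 mm, 62 mm high, standing on the bench beyond the fixture's far edge, to the right of the jar. Origin: centre of its underside.
- elbow_1: Bystander: white pipe elbow, 68 x 68 mm, 41 mm high, lying on the bench to the left of the fixture. Origin: centre of its underside.

How it is judged:
By the outcome, as a careful person would: the job done as asked, in the order asked, and still so for the second after the job is handed in, with the robot touching nothing.
It also fails if it takes over 54 s, if anything falls off the work surface, if the arm or the gripper's body presses on something with over 40 N, if the wrist force passes 120 N, or if a joint passes its speed limit or range.

## Working session

There is one attempt and no reset: what is moved stays moved. The work goes in short steps, Python scripts to look and compute and a tool call to move; the robot and the scene stay as the last step left them, time stands still between calls to the robot, and variables do not carry over. Pictures are saved under pics/ and viewed, at most 10 in all, crops included, and the job is handed in when it is done.

Besides the shell and the picture viewer there is one more tool, called after "Call:" by a JSON object that holds its "fn" and its "kwargs". send_rows: Moves the arm, as the interface text tells. Its arguments: {"type":"object","properties":{"targets":{"type":"array"},"grip_force":{"type":"number"}},"required":["targets"]}

```bash
mkdir -p pics; cat > h.py <<'E'
import numpy as np, cv2
from workcell import env, optics
def ray(cam,px):
    c=optics.camera_info(cam);K=np.array(c["camera_matrix"]);R=np.array(c["R"]);t=np.array(c["t"])
    d=R.T@np.linalg.inv(K)@np.array([px[0],px[1],1.]);return -R.T@t,d
def atz(cam,px,z):
    o,d=ray(cam,px);return o+d*(z-o[2])/d[2]
def proj(cam,X):
    c=optics.camera_info(cam);p=np.array(c["camera_matrix"])@(np.array(c["R"])@np.array(X,float)+np.array(c["t"]));return p[:2]/p[2]
def cloud(cam,D):
    c=optics.camera_info(cam);K=np.array(c["camera_matrix"]);R=np.array(c["R"]);t=np.array(c["t"])
    v,u=np.mgrid[:420,:560];P=np.stack([(u-K[0,2])/K[0,0]*D,(v-K[1,2])/K[1,1]*D,D],-1)
    return (P-t)@R
E
python3 - <<'E'
from h import *
for cam in("top","scene"):
    im,D=optics.grab_frame(cam);np.savez(f"{cam}0.npz",im=im,D=D)
    cv2.imwrite(f"pics/{cam}0.png",im[...,::-1])
    print(cam,"campos",ray(cam,[280,210])[0].round(0),"f",optics.camera_info(cam)["camera_matrix"][0][0])
    C=cloud(cam,D)
    for n,z in(("jig",0),("side_pins",12),("stop_pin",12),("wood_block",12),("handle_pivot",50),("handle_end",94),("clamp_foot",90),("pigment_jar",0),("tape_measure",0),("elbow_1",0)):
        for r in optics.place_of(cam,n)[:2]:
            print(n,round(r["conf"],2),np.round(r["at"]),atz(cam,r["at"],z).round(1))
    for r in optics.silhouettes(cam,"wood_block")[:1]:
        m=r["mask"]&(D>0);np.save(f"{cam}_wb.npy",r["mask"]);z=C[m][:,2];print("block z",np.percentile(z,[5,50,95]).round(1),m.sum())
        q=np.array([atz(cam,p,31)[:2] for p in np.argwhere(r["mask"])[:,::-1]]).astype(np.float32);print(cv2.minAreaRect(q))
print(env.state())
E
```

```text
top campos [386. 255. 937.] f 528.4270224271313
jig 0.97 [290. 238.] [451.4 235.7   0. ]
side_pins 0.67 [289. 222.] [479.8 237.1  12. ]
side_pins 0.28 [290. 239.] [448.8 236.   12. ]
stop_pin 0.65 [321. 239.] [449.5 181.3  12. ]
stop_pin 0.65 [334. 198.] [521.5 156.7  12. ]
wood_block 0.85 [283. 244.] [441.2 248.5  12. ]
handle_pivot 0.7 [358. 243.] [439.4 122.2  50. ]
handle_pivot 0.36 [400. 252.] [423.1  53.   50. ]
handle_end 0.62 [399. 254.] [418.  64.  94.]
clamp_foot 0.49 [320. 238.] [444.8 190.3  90. ]
pigment_jar 0.89 [296. 189.] [539.7 224.7   0. ]
tape_measure 0.9 [332. 198.] [522.4 159.4   0. ]
elbow_1 0.66 [193. 234.] [462.2 408.2   0. ]
block z [28.6 31.6 34.3] 1499
((442.4077453613281, 247.45791625976562), (99.85856628417969, 46.01847839355469), 82.96984100341797)
scene campos [ -13. -239.  547.] f 402.2807055812863
jig 0.6 [273. 270.] [448.2 230.5   0. ]
side_pins 0.95 [281. 253.] [490.3 248.3  12. ]
stop_pin 0.62 [288. 274.] [452.1 188.8  12. ]
wood_block 0.88 [268. 265.] [441.3 239.1  12. ]
wood_block 0.68 [301. 258.] [508.2 204.6  12. ]
handle_pivot 0.74 [305. 281.]
[... 353 characters left out ...]
263671875), 80.68058776855469)
{'time_s': 1.2, 'qpos': array([ 7.40264723e+01,  1.83112159e+01,  8.96375992e+01, -3.43482133e-04,
        7.20426859e+01, -1.14605559e+00]), 'qvel': array([-0.00634157, -0.0127765 ,  0.0446326 ,  0.01930107,  0.0796454 ,
        0.05007493]), 'effort': array([-8.40724315e-04, -4.12346148e+01, -2.32237726e+01,  7.26870610e-02,
        3.76897864e-02, -9.82530196e-06]), 'ee_pos': array([147.16000027, 555.88614088, 213.99230114]), 'ee_rot': array([1.79991509e+02, 4.96690433e-04, 1.65172634e+02]), 'force': array([0.51686862, 0.2128739 , 0.96913721]), 'torque': array([ 0.02737203, -0.05102641, -0.02475364]), 'gripper_force': 0.0, 'gripper_width': 91.30001928236473}
```

View pics/top0.png

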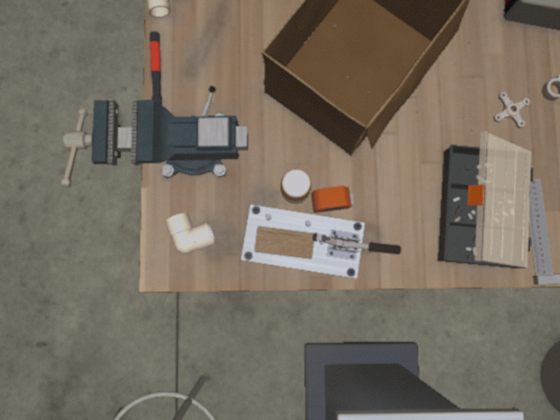

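View pics/scene0.png

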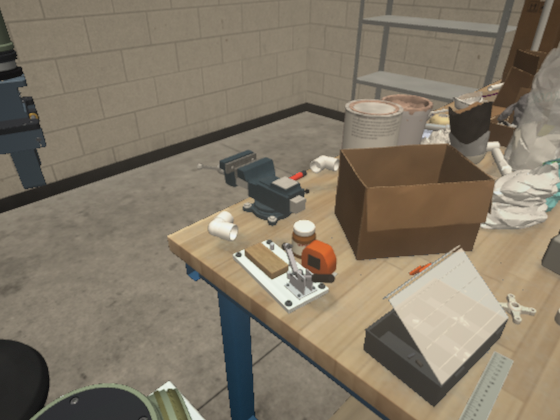

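The top view shows the plate around (304,240), with the block at (285,242), the clamp at (340,241), the grip at (384,248), the jar at (296,184), the tape at (332,198) and the elbow at (190,233). The network points agree with this. Next I'll fit the plate outline and the block more precisely.

```bash
python3 - <<'E'
from h import *
d=np.load("top0.npz");im=d["im"];hsv=cv2.cvtColor(im,cv2.COLOR_RGB2HSV)
m=((hsv[...,1]<45)&(hsv[...,2]>135)).astype(np.uint8)
m[:200]=0;m[285:]=0;m[:,:236]=0;m[:,372:]=0
n,l,s,_=cv2.connectedComponentsWithStats(m);k=1+np.argmax(s[1:,4]);pts=np.argwhere(l==k)[:,::-1]
q=np.array([atz("top",p,12)[:2] for p in pts],np.float32);r=cv2.minAreaRect(q);print("plate",r,s[k])
(cx,cy),(a,b),ang=r
yaw=ang if a<b else ang-90
yaw=(yaw+45)%90-45
c,s_=np.cos(np.radians(yaw)),np.sin(np.radians(yaw));R=np.array([[c,-s_],[s_,c]])
o=np.array([cx,cy])-R@[-4.5,-22.5];print("yaw",yaw,"origin",o.round(1))
J=lambda x,y,z:np.r_[o+R@[x,y],z]
big=cv2.resize(im[180:300,220:420],None,fx=4,fy=4,interpolation=cv2.INTER_CUBIC)[...,::-1].copy()
P=lambda X:tuple(int(v) for v in (proj("top",X)-[220,180]+.5)*4)
for X in [J(27,44,27),J(27,-26,27),J(0,-55,27),J(0,-110,50),J(0,-174,94)]:cv2.circle(big,P(X),5,(0,0,255),1)
cor=[P(J(x,y,12)) for x,y in((-54,-125),(45,-125),(45,80),(-54,80))]
cv2.polylines(big,[np.array(cor)],True,(0,255,0),1)
cv2.imwrite("pics/fit.png",big)
w=np.load("top_wb.npy");q=np.array([atz("top",p,31)[:2] for p in np.argwhere(w)[:,::-1]],np.float32)
print("block corners in jig",((cv2.boxPoints(cv2.minAreaRect(q))-o)@R).round(1).tolist())
E
```

```text
Traceback (most recent call last):
  File "h.py", line 7, in atz
    o,d=ray(cam,px);return o+d*(z-o[2])/d[2]
        ~~~^^^^^^^^
  File "h.py", line 4, in ray
    c=optics.camera_info(cam);K=np.array(c["camera_matrix"]);R=np.array(c["R"]);t=np.array(c["t"])
ValueError: time passes only in moves, steps and waits
```

```bash
cat > h.py <<'E'
import numpy as np, cv2, functools
from workcell import env, optics
@functools.lru_cache
def cal(cam):
    c=optics.camera_info(cam);return [np.array(c[k],float) for k in("camera_matrix","R","t")]
def ray(cam,px):
    K,R,t=cal(cam);return -R.T@t,R.T@np.linalg.inv(K)@np.array([px[0],px[1],1.])
def atz(cam,px,z):
    o,d=ray(cam,px);return o+d*(z-o[2])/d[2]
def proj(cam,X):
    K,R,t=cal(cam);p=K@(R@np.array(X,float)+t);return p[:2]/p[2]
E
cat > fit.py <<'E'
from h import *
d=np.load("top0.npz");im=d["im"];hsv=cv2.cvtColor(im,cv2.COLOR_RGB2HSV)
m=((hsv[...,1]<45)&(hsv[...,2]>135)).astype(np.uint8)
m[:200]=0;m[285:]=0;m[:,:236]=0;m[:,372:]=0
n,l,s,_=cv2.connectedComponentsWithStats(m);k=1+np.argmax(s[1:,4]);pts=np.argwhere(l==k)[:,::-1]
q=np.array([atz("top",p,12)[:2] for p in pts],np.float32);r=cv2.minAreaRect(q);print("plate",r,s[k])
(cx,cy),(a,b),ang=r
yaw=(ang+45)%90-45
c,s_=np.cos(np.radians(yaw)),np.sin(np.radians(yaw));R=np.array([[c,-s_],[s_,c]])
o=np.array([cx,cy])-R@[-4.5,-22.5];print("yaw",yaw,"origin",o.round(1))
J=lambda x,y,z:np.r_[o+R@[x,y],z]
big=cv2.resize(im[180:300,220:420],None,fx=4,fy=4,interpolation=cv2.INTER_CUBIC)[...,::-1].copy()
P=lambda X:tuple(int(v) for v in (proj("top",X)-[220,180]+.5)*4)
for X in [J(27,44,27),J(27,-26,27),J(0,-55,27),J(0,-110,50),J(0,-174,94)]:cv2.circle(big,P(X),5,(0,0,255),1)
cor=[P(J(x,y,12)) for x,y in((-54,-125),(45,-125),(45,80),(-54,80))]
cv2.polylines(big,[np.array(cor)],True,(0,255,0),1)
cv2.imwrite("pics/fit.png",big)
w=np.load("top_wb.npy");q=np.array([atz("top",p,31)[:2] for p in np.argwhere(w)[:,::-1]],np.float32)
print("block corners in jig",((cv2.boxPoints(cv2.minAreaRect(q))-o)@R).round(1).tolist())
E
python3 fit.py
```

```text
plate ((445.63165283203125, 209.764404296875), (216.91099548339844, 102.00130462646484), 79.92124938964844) [ 240  204  128   75 4904]
yaw -10.078750610351562 origin [454.  231.1]
block corners in jig [[-34.6, -37.0], [11.4, -34.6], [6.1, 65.1], [-39.9, 62.7]]
```

View pics/fit.png

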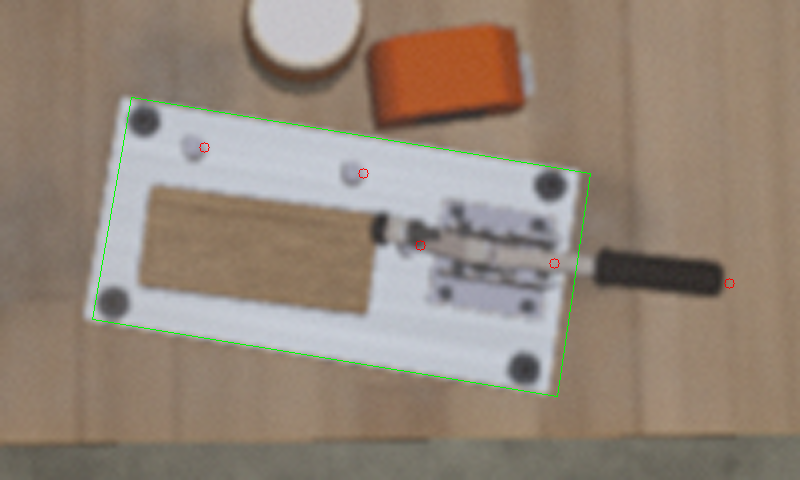

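The fitted rectangle is about 10 enlarged pixels too far right and too long, because it picked up the handle's metal. The true plate corners in the crop are about (122,97), (580,172), (548,396) and (85,320). The block's corners are about (152,186), (375,212), (365,315) and (138,287). I'll refit from these.

```bash
cat > fit2.py <<'E'
from h import *
U=lambda b:np.array(b)/4+[219.5,179.5]
def rigid(A,B):
    A,B=np.array(A,float),np.array(B,float);a,b=A.mean(0),B.mean(0);X,Y=A-a,B-b
    th=np.arctan2((X[:,0]*Y[:,1]-X[:,1]*Y[:,0]).sum(),(X*Y).sum());R=np.array([[np.cos(th),-np.sin(th)],[np.sin(th),np.cos(th)]])
    return th,R,b-R@a,np.linalg.norm(X@R.T-Y,axis=1)
W=[atz("top",U(p),12)[:2] for p in((122,97),(580,172),(548,396),(85,320))]
th,R,o,e=rigid([(45,80),(45,-125),(-54,-125),(-54,80)],W);print("jig",o.round(1),np.degrees(th).round(2),e.round(1))
B=[atz("top",U(p),31)[:2] for p in((152,186),(375,212),(365,315),(138,287))]
tb,_,b,e=rigid([(22,50),(22,-50),(-22,-50),(-22,50)],B);print("block in jig",((b-o)@R).round(1),np.degrees(tb-th).round(2),e.round(1))
for n,p,z in(("pinL",(193,147),27),("pinR",(351,174),27),("gripend",(722,278),90)):print(n,((atz("top",U(p),z)[:2]-o)@R).round(1))
print("look",(o+R@[-5,10]).round(1),"push start",(o+R@[-62,15]).round(1),"dir",R[:,0].round(3),R[:,1].round(3))
E
python3 fit2.py
```

```text
jig [454.3 235.2] -9.97 [0.2 0.4 0.3 0.7]
block in jig [-13.  10.] 2.44 [1.7 1.8 1.1 1.1]
pinL [26.8 44.7]
pinR [ 26.2 -24.7]
gripend [   2.1 -175.7]
look [451.1 245.9] push start [395.8 260.7] dir [ 0.985 -0.173] [0.173 0.985]
```

Call:
{"fn": "send_rows", "kwargs": {"targets": [[[0,0,-0.086,0.113,-0.134,-0.02,1],[0,0,-0.086,0.113,-0.134,-0.02,1],[0,0,-0.086,0.113,-0.134,-0.02,1],[0,0,-0.086,0.113,-0.134,-0.02,1],[0,0,-0.086,0.113,-0.134,-0.02,1],[0,0,-0.086,0.113,-0.134,-0.02,1],[0,0,-0.086,0.113,-0.134,-0.02,1],[0,0,-0.086,0.113,-0.134,-0.02,1],[0,0,-0.086,0.113,-0.134,-0.02,1],[0,0,-0.086,0.113,-0.134,-0.02,1],[0,0,-0.086,0.113,-0.134,-0.02,1],[0,0,0,0,0,0,1]]], "grip_force": 10}}

```text
time_s: 2.4
ee_pos: [397.6, 258.5, 169.7]
ee_rot: [180.0, 0.1, 79.7]
force: [0.0, 0.9, 0.8]
gripper_width: 0.8
gripper_force: 0.0
```

```bash
python3 - <<'E'
from h import *
from scipy.spatial.transform import Rotation as Ro
s=env.state();im,D=optics.grab_frame("wrist");c=optics.camera_info("wrist")
np.savez("w1.npz",im=im,D=D,M=c["mount"],K=c["camera_matrix"],p=s["ee_pos"],r=s["ee_rot"])
print(np.round(c["mount"],2).tolist())
K=np.array(c["camera_matrix"]);M=np.array(c["mount"]);T=np.eye(4);T[:3,:3]=Ro.from_euler("xyz",s["ee_rot"],degrees=True).as_matrix();T[:3,3]=s["ee_pos"]
C=np.linalg.inv(T@M)
th=np.radians(-9.97);R=np.array([[np.cos(th),-np.sin(th)],[np.sin(th),np.cos(th)]]);o=np.array([454.3,235.2])
v=im[...,::-1].copy()
def P(x,y,z):
    p=K@(C@np.r_[o+R@[x,y],z,1])[:3];return tuple(int(q) for q in p[:2]/p[2])
for X in[(27,44,27),(27,-26,27),(0,-55,27)]:cv2.circle(v,P(*X),4,(0,0,255),1)
cv2.polylines(v,[np.array([P(x,y,12) for x,y in((-54,-125),(45,-125),(45,80),(-54,80))])],True,(0,255,0),1)
cv2.imwrite("pics/w1.png",v)
E
```

```text
[[-0.0, -0.96, -0.28, 78.92], [1.0, -0.0, -0.0, 0.21], [0.0, -0.28, 0.96, -170.34], [0.0, 0.0, 0.0, 1.0]]
```

View pics/w1.png

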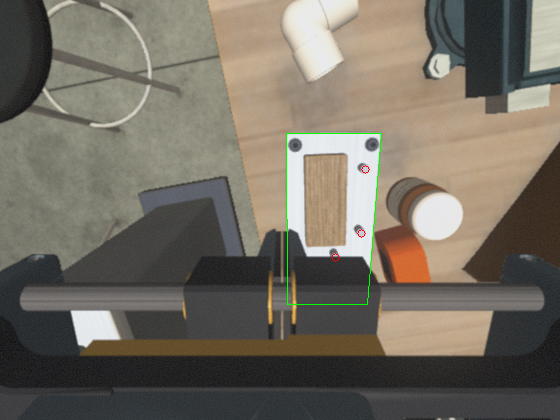

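The wrist view shows the plate outline and the pins (365,169), (361,232) and (334,256) right on my overlay. The block is at (326,200), so the fit is confirmed. I'll lower the fingertip beside the near long side.

Call:
{"fn": "send_rows", "kwargs": {"targets": [[[0,0,0.003,0.006,0.035,-0.15,1],[0,0,0,0,0,-0.2,1],[0,0,0,0,0,-0.2,1],[0,0,0,0,0,-0.1,1],[0,0,0,0,0,-0.06,1],[0,0,0,0,0,-0.03,1],[0,0,0,0,0,0,1]]]}}

```text
time_s: 3.15
ee_pos: [396.3, 268.6, 21.6]
ee_rot: [-180.0, 0.0, 80.4]
force: [0.5, 0.1, -0.3]
gripper_width: 0.6
gripper_force: 0.0
```

Call:
{"fn": "send_rows", "kwargs": {"targets": [[[0,0,-0.004,0.0197,-0.0035,0,1],[0,0,0,0.0197,-0.0035,0,1],[0,0,0,0.01,-0.00175,0,1],[0,0,0,0.01,-0.00175,0,1],[0,0,0,0.01,-0.00175,0,1],[0,0,0,0.01,-0.00175,0,1],[0,0,0,0.01,-0.00175,0,1],[0,0,0,0.01,-0.00175,0,1],[0,0,0,0.01,-0.00175,0,1],[0,0,0,0,0,0,1]]]}}

```text
time_s: 4.15
ee_pos: [419.1, 264.2, 21.9]
ee_rot: [180.0, -0.0, 79.9]
force: [-0.6, 0.1, -0.9]
gripper_width: 1.0
gripper_force: 0.0
```

Call:
{"fn": "send_rows", "kwargs": {"targets": [[[0,0,0,0.005,-0.0009,0,1],[0,0,0,0.005,-0.0009,0,1],[0,0,0,0.0025,-0.0004,0,1],[0,0,0,0,0,0,1]]]}}

```text
time_s: 4.55
ee_pos: [421.4, 263.8, 22.0]
ee_rot: [180.0, -0.0, 79.9]
force: [0.7, 1.3, -0.3]
gripper_width: 0.4
gripper_force: 0.0
```

Call:
{"fn": "send_rows", "kwargs": {"targets": [[[0,0,0,0.0025,-0.0004,0,1],[0,0,0,0,0,0,1]]]}}

```text
time_s: 4.75
ee_pos: [421.8, 263.7, 22.0]
ee_rot: [180.0, 0.0, 79.9]
force: [-0.8, -0.1, 0.2]
gripper_width: 0.2
gripper_force: 0.1
```

Call:
{"fn": "send_rows", "kwargs": {"targets": [[[0,0,0,0.0025,-0.0004,0,1],[0,0,0,0,0,0,1]]]}}

```text
time_s: 4.95
ee_pos: [422.4, 263.6, 22.0]
ee_rot: [180.0, -0.0, 79.9]
force: [-0.0, -0.2, -0.3]
gripper_width: 0.3
gripper_force: 0.1
```

Call:
{"fn": "send_rows", "kwargs": {"targets": [[[0,0,0,0.0025,-0.0004,0,1],[0,0,0,0,0,0,1]]]}}

```text
time_s: 5.15
ee_pos: [422.9, 263.5, 22.0]
ee_rot: [180.0, -0.0, 79.9]
force: [-0.9, 0.3, 0.7]
gripper_width: 0.2
gripper_force: 0.1
```

Call:
{"fn": "send_rows", "kwargs": {"targets": [[[0,0,0,0.0025,-0.0004,0,1],[0,0,0,0,0,0,1]]]}}

```text
time_s: 5.35
ee_pos: [423.4, 263.5, 22.0]
ee_rot: [180.0, 0.0, 79.9]
force: [-0.6, 0.3, 0.0]
gripper_width: 0.6
gripper_force: 0.1
```

```bash
cat > see.py <<'E'
import sys
from h import *
im,D=optics.grab_frame("top");np.savez("top_"+sys.argv[1]+".npz",im=im,D=D)
cv2.imwrite(f"pics/t_{sys.argv[1]}.png",cv2.resize(im[190:290,220:380],None,fx=5,fy=5,interpolation=cv2.INTER_CUBIC)[...,::-1])
th=np.radians(-9.97);R=np.array([[np.cos(th),-np.sin(th)],[np.sin(th),np.cos(th)]]);o=np.array([454.3,235.2])
for r in optics.silhouettes("top","wood_block")[:1]:
    q=np.array([atz("top",p,31)[:2] for p in np.argwhere(r["mask"])[:,::-1]],np.float32);q=(q-o)@R
    print(r["conf"],cv2.minAreaRect(q.astype(np.float32)),np.percentile(q,[1,99],axis=0).round(1))
print(env.state()["force"].round(1))
E
python3 see.py a
```

```text
[ 0.  -0.3  0. ]
```

View pics/t_a.png

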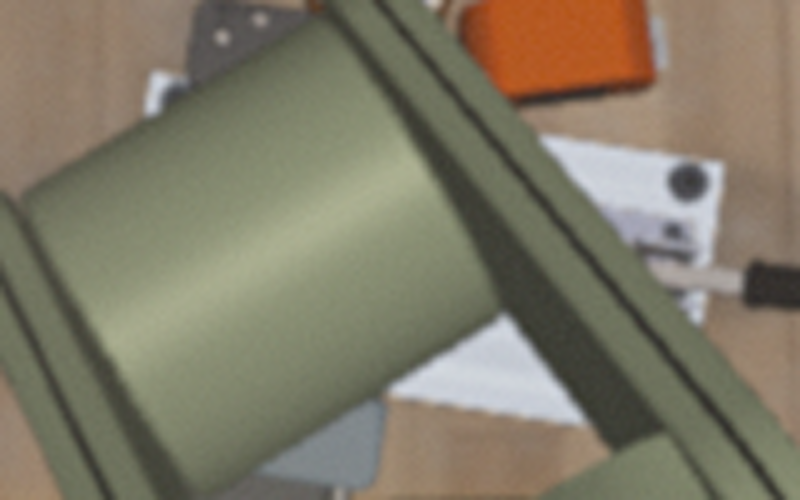

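The arm hides the block from the top camera, so I'll keep going in 0.5 mm steps and watch the force.

Call:
{"fn": "send_rows", "kwargs": {"targets": [[[0,0,0,0.0025,-0.0004,0,1],[0,0,0,0,0,0,1]]]}}

```text
time_s: 5.65
ee_pos: [423.9, 263.4, 22.0]
ee_rot: [180.0, -0.0, 79.9]
force: [-0.1, 0.6, -0.1]
gripper_width: 0.6
gripper_force: 0.1
```

Call:
{"fn": "send_rows", "kwargs": {"targets": [[[0,0,0,0.0025,-0.0004,0,1],[0,0,0,0,0,0,1]]]}}

```text
time_s: 5.85
ee_pos: [424.4, 263.3, 22.0]
ee_rot: [180.0, -0.0, 79.9]
force: [-0.2, -0.5, -0.5]
gripper_width: 0.5
gripper_force: 0.1
```

```bash
cat > wr.py <<'E'
import sys
from h import *
from scipy.spatial.transform import Rotation as Ro
s=env.state();im,D=optics.grab_frame("wrist");c=optics.camera_info("wrist")
K=np.array(c["camera_matrix"]);M=np.array(c["mount"]);T=np.eye(4);T[:3,:3]=Ro.from_euler("xyz",s["ee_rot"],degrees=True).as_matrix();T[:3,3]=s["ee_pos"]
C=np.linalg.inv(T@M)
th=np.radians(-9.97);R=np.array([[np.cos(th),-np.sin(th)],[np.sin(th),np.cos(th)]]);o=np.array([454.3,235.2])
v=im[...,::-1].copy()
def P(x,y,z):
    p=K@(C@np.r_[o+R@[x,y],z,1])[:3];return tuple(int(q) for q in p[:2]/p[2])
for X in[(27,44,27),(27,-26,27),(0,-55,27)]:cv2.circle(v,P(*X),6,(0,0,255),1)
for e in([(-22,50,31),(22,50,31),(22,-50,31),(-22,-50,31)],):cv2.polylines(v,[np.array([P(*X) for X in e])],True,(255,255,0),1)
cv2.imwrite(f"pics/w_{sys.argv[1]}.png",v)
for r in optics.silhouettes("wrist","wood_block")[:1]:
    A=np.linalg.inv(C);px=np.argwhere(r["mask"])[:,::-1]
    d=np.c_[px,np.ones(len(px))]@np.linalg.inv(K).T@A[:3,:3].T
    q=A[:3,3]+d*((31-A[2,3])/d[:,2])[:,None];q=((q[:,:2]-o)@R).astype(np.float32)
    print(r["conf"],cv2.minAreaRect(q));
    for lo in range(-20,60,10):
        w=q[(q[:,1]>lo)&(q[:,1]<lo+4)]
        if len(w):print(lo,w[:,0].min().round(1),w[:,0].max().round(1))
    print("y max",np.percentile(q[:,1],99.5).round(1))
print("tip jig",((s["ee_pos"][:2]-o)@R).round(1))
E
python3 wr.py b
```

```text
0.98 ((-2.855276107788086, 41.61104202270508), (44.30229187011719, 44.826595306396484), 89.89938354492188)
20 14.7 18.4
30 -22.0 18.7
40 -25.0 18.8
50 -25.2 19.4
y max 63.7
tip jig [-34.3  22.5]
```

View pics/w_b.png

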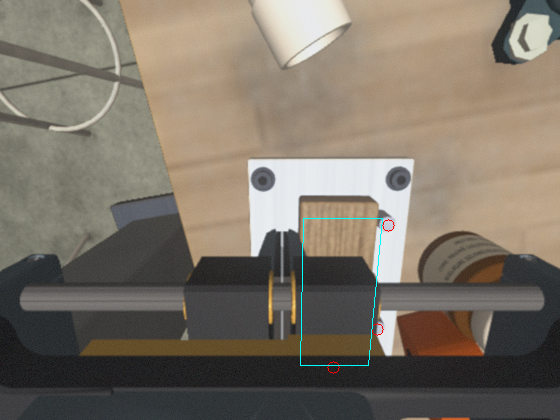

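The block's edge at column 378 is still about 3 mm short of the left pin at (388,222), and it lies parallel. The finger is thinner than I assumed, so I'll go on.

Call:
{"fn": "send_rows", "kwargs": {"targets": [[[0,0,0,0.005,-0.0009,0,1],[0,0,0,0.0025,-0.0004,0,1],[0,0,0,0,0,0,1]]]}}

```text
time_s: 6.25
ee_pos: [425.9, 263.0, 22.0]
ee_rot: [180.0, -0.0, 79.9]
force: [-1.1, 0.5, -1.3]
gripper_width: 0.6
gripper_force: 0.0
```

Call:
{"fn": "send_rows", "kwargs": {"targets": [[[0,0,0,0.0025,-0.0004,0,1],[0,0,0,0,0,0,1]]]}}

```text
time_s: 6.45
ee_pos: [426.3, 262.9, 22.0]
ee_rot: [-180.0, 0.0, 79.9]
force: [0.2, 0.0, 0.5]
gripper_width: 0.6
gripper_force: 0.2
```

Call:
{"fn": "send_rows", "kwargs": {"targets": [[[0,0,0,0.0025,-0.0004,0,1],[0,0,0,0,0,0,1]]]}}

```text
time_s: 6.65
ee_pos: [426.4, 262.8, 21.9]
ee_rot: [-180.0, 0.0, 79.9]
force: [-1.6, 0.5, 0.2]
gripper_width: 0.3
gripper_force: 0.9
```

Call:
{"fn": "send_rows", "kwargs": {"targets": [[[0,0,0,0.0025,-0.0004,0,1],[0,0,0,0,0,0,1]]]}}

```text
time_s: 6.85
ee_pos: [426.5, 262.6, 21.9]
ee_rot: [-179.9, 0.0, 79.9]
force: [-4.1, 0.8, 2.2]
gripper_width: 0.5
gripper_force: 2.0
```

Force has built to 4 N and the motion has stalled, so the block is on the pins. I'll check that it lies flat while still touching it.

```bash
python3 wr.py c
```

```text
0.63 ((-1.3105583190917969, 40.71501922607422), (45.55989456176758, 44.20528030395508), 89.9107894897461)
20 16.3 20.6
30 -19.8 20.8
40 -23.3 20.7
50 -22.9 20.7
y max 63.0
tip jig [-32.1  22.2]
```

The block's pin-side edge reads 20.6 to 20.8 mm along its whole visible length, so it is flat against both pins. I'll back off and go round to the free end.

Call:
{"fn": "send_rows", "kwargs": {"targets": [[[0,0,0,-0.01,0.0017,0,1],[0,0,0,-0.02,0.0035,0,1],[0,0,0,-0.0935,0.0163,0,1],[0,0,0,0,0,0.1,1],[0,0,0,0,0,0.1,1],[0,0,0,0.114,0.098,0,1],[0,0,0,0.114,0.098,0,1],[0,0,0,0.114,0.098,0,1],[0,0,0,0,0,0,1]]]}}

```text
time_s: 7.85
ee_pos: [474.9, 328.8, 62.4]
ee_rot: [179.7, -0.2, 80.0]
force: [-0.5, 0.6, -0.2]
gripper_width: 0.2
gripper_force: 0.0
```

```bash
python3 wr.py d
```

```text
0.65 ((3.9873762130737305, 39.47857666015625), (2.2896993160247803, 54.64146041870117), 1.3004916906356812)
10 3.7 4.5
20 3.7 4.5
30 3.7 5.2
y max 66.8
tip jig [ 4.1 95.8]
```

View pics/w_d.png

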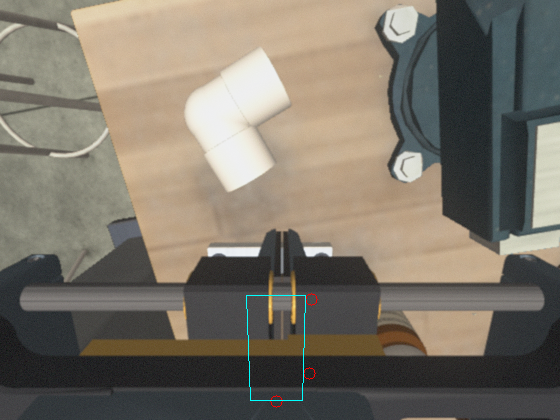

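The wrist view shows the elbow at (235,120), clear of the finger. I'll shift slightly towards the block and lower.

Call:
{"fn": "send_rows", "kwargs": {"targets": [[[0,0,0,-0.031,-0.03,0,1],[0,0,0,0,0,-0.1,1],[0,0,0,0,0,-0.08,1],[0,0,0,0,0,-0.022,1],[0,0,0,0,0,0,1]]]}}

```text
time_s: 8.45
ee_pos: [463.7, 318.9, 21.3]
ee_rot: [-179.9, 0.1, 79.9]
force: [-0.0, -0.2, 0.9]
gripper_width: 0.5
gripper_force: 0.0
```

Call:
{"fn": "send_rows", "kwargs": {"targets": [[[0,0,0,0.0197,-0.0035,0,1],[0,0,0,0,0,0,1],[0,0,0,-0.0017,-0.01,0,1],[0,0,0,-0.0017,-0.01,0,1],[0,0,0,-0.0017,-0.01,0,1],[0,0,0,-0.0017,-0.01,0,1],[0,0,0,-0.0017,-0.01,0,1],[0,0,0,-0.0017,-0.01,0,1],[0,0,0,0,0,0,1]]]}}

```text
time_s: 9.35
ee_pos: [466.7, 306.9, 21.5]
ee_rot: [-180.0, 0.0, 79.9]
force: [0.0, 0.4, -1.1]
gripper_width: 0.6
gripper_force: 0.0
```

Call:
{"fn": "send_rows", "kwargs": {"targets": [[[0,0,0,-0.0009,-0.005,0,1],[0,0,0,-0.0009,-0.005,0,1],[0,0,0,-0.0009,-0.005,0,1],[0,0,0,-0.0009,-0.005,0,1],[0,0,0,0,0,0,1]]]}}

```text
time_s: 9.85
ee_pos: [465.9, 303.0, 21.6]
ee_rot: [180.0, 0.0, 79.9]
force: [0.5, -1.0, -0.2]
gripper_width: 0.5
gripper_force: 0.0
```

Call:
{"fn": "send_rows", "kwargs": {"targets": [[[0,0,0,-0.0009,-0.005,0,1],[0,0,0,0,0,0,1]]]}}

```text
time_s: 10.05
ee_pos: [465.8, 302.1, 21.6]
ee_rot: [180.0, 0.0, 79.9]
force: [0.0, 0.3, 1.2]
gripper_width: 0.7
gripper_force: 0.0
```

Call:
{"fn": "send_rows", "kwargs": {"targets": [[[0,0,0,-0.0005,-0.0025,0,1],[0,0,0,0,0,0,1]]]}}

```text
time_s: 10.25
ee_pos: [465.8, 301.9, 21.6]
ee_rot: [180.0, -0.0, 79.9]
force: [0.5, 1.4, -0.5]
gripper_width: 0.6
gripper_force: 0.5
```

Call:
{"fn": "send_rows", "kwargs": {"targets": [[[0,0,0,-0.0005,-0.0025,0,1],[0,0,0,0,0,0,1]]]}}

```text
time_s: 10.45
ee_pos: [465.9, 301.8, 21.7]
ee_rot: [180.0, -0.1, 79.9]
force: [0.5, 3.7, -0.6]
gripper_width: 0.3
gripper_force: 1.6
```

Contact at about 3.7 N, so the block is against the stop pin. I'll back off, rise, and fly over to above the handle, where the top camera can see the block.

Call:
{"fn": "send_rows", "kwargs": {"targets": [[[0,0,0,0.001,0.005,0,1],[0,0,0,0.004,0.02,0,1],[0,0,0,0.009,0.05,0,1],[0,0,0,0,0,0.2,1],[0,0,0,0,0,0.2,1],[0,0,0,0,0,0.2,1],[0,0,0,0,0,0.05,1],[0,0,0,-0.035,-0.199,0,1],[0,0,0,-0.035,-0.199,0,1],[0,0,0,-0.035,-0.199,0,1]]]}}

```text
time_s: 11.45
ee_pos: [446.6, 195.8, 150.8]
ee_rot: [-179.9, 0.1, 80.0]
force: [0.0, -0.2, 0.3]
gripper_width: 0.8
gripper_force: 0.0
```

Call:
{"fn": "send_rows", "kwargs": {"targets": [[[0,0,0,-0.035,-0.199,0,1],[0,0,0,-0.035,-0.199,0,1],[0,0,0,-0.035,-0.199,0,1],[0,0,0,0,0,0,1],[0,0,0,0,0,0,1]]]}}

```text
time_s: 11.95
ee_pos: [426.4, 77.1, 151.2]
ee_rot: [-180.0, -0.0, 79.8]
force: [-0.8, 0.2, 0.3]
gripper_width: 0.7
gripper_force: 0.0
```

```bash
python3 see.py e; python3 wr.py e
```

```text
0.68 ((-1.4132461547851562, 0.6774139404296875), (44.98038101196289, 101.1798095703125), 0.0043785166926681995) [[-23.2 -48. ]
 [ 20.4  50. ]]
[-0.3 -0.7  0.3]
0.61 ((-0.8397483825683594, -16.77507781982422), (67.31970977783203, 43.607852935791016), 89.9091567993164)
-20 -22.0 19.4
-10 -22.6 21.0
0 -21.5 20.7
10 -22.1 20.5
y max 16.9
tip jig [   0.  -159.4]
```

View pics/t_e.png

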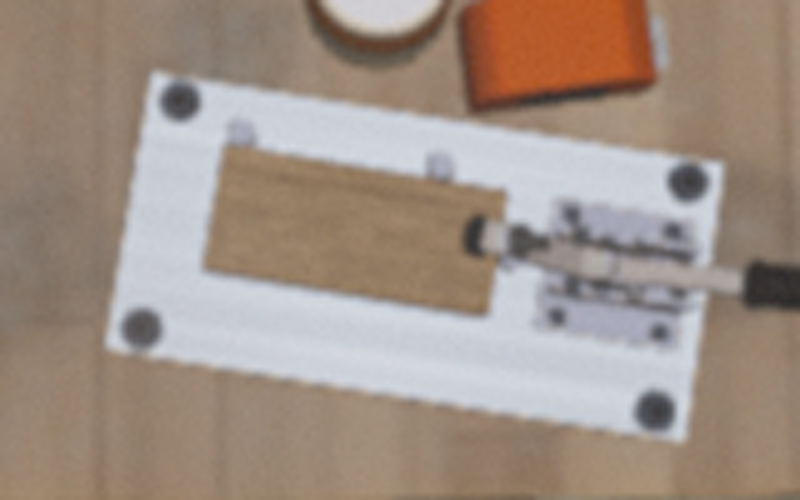

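View pics/w_e.png

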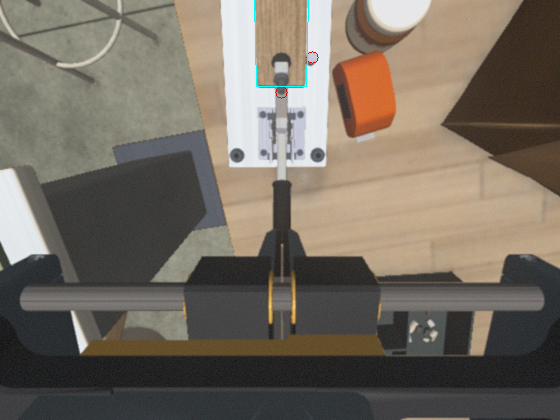

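The block is seated: its angle is 0.00°, the pin contacts show at (240,140) and (440,175), and the stop pin is at its right end. The handle runs straight under the finger at column 282. Now I'll press the handle.

Call:
{"fn": "send_rows", "kwargs": {"targets": [[[0,0,0,0,0,-0.15,1],[0,0,0,0,0,-0.08,1],[0,0,0,0,0,-0.02,1],[0,0,0,0,0,-0.015,1],[0,0,0,0,0,-0.015,1],[0,0,0,0,0,-0.015,1],[0,0,0,0,0,-0.015,1],[0,0,0,0,0,-0.015,1],[0,0,0,0,0,-0.015,1]]]}}

```text
time_s: 13.05
ee_pos: [426.8, 77.5, 83.5]
ee_rot: [180.0, -0.0, 79.9]
force: [-0.3, -0.4, 1.3]
gripper_width: 0.9
gripper_force: 0.7
```

Call:
{"fn": "send_rows", "kwargs": {"targets": [[[0,0,0,0,0,-0.015,1],[0,0,0,0,0,-0.015,1],[0,0,0,0,0,-0.015,1],[0,0,0,0,0,-0.015,1]]]}}

```text
time_s: 13.45
ee_pos: [426.4, 77.4, 71.3]
ee_rot: [-180.0, 0.0, 79.9]
force: [0.1, -1.0, 0.8]
gripper_width: 0.4
gripper_force: 0.8
```

Call:
{"fn": "send_rows", "kwargs": {"targets": [[[0,0,0,0,0,-0.015,1],[0,0,0,0,0,-0.015,1],[0,0,0,0,0,-0.015,1],[0,0,0,0,0,-0.015,1]]]}}

```text
time_s: 13.85
ee_pos: [426.4, 77.3, 59.3]
ee_rot: [180.0, 0.0, 79.9]
force: [-0.2, -1.6, 1.8]
gripper_width: 0.6
gripper_force: 0.9
```

Call:
{"fn": "send_rows", "kwargs": {"targets": [[[0,0,0,0,0,-0.01,1],[0,0,0,0,0,-0.01,1],[0,0,0,0,0,-0.01,1],[0,0,0,0,0,0,1]]]}}

```text
time_s: 14.25
ee_pos: [426.3, 77.3, 53.4]
ee_rot: [-180.0, 0.0, 79.9]
force: [-1.6, -2.7, 1.5]
gripper_width: 0.3
gripper_force: 1.4
```

Call:
{"fn": "send_rows", "kwargs": {"targets": [[[0,0,0,0,0,-0.005,1],[0,0,0,0,0,0,1]]]}}

```text
time_s: 14.45
ee_pos: [426.4, 77.4, 52.5]
ee_rot: [180.0, 0.0, 79.9]
force: [-0.7, -2.6, 2.9]
gripper_width: 0.6
gripper_force: 1.6
```

Call:
{"fn": "send_rows", "kwargs": {"targets": [[[0,0,0,0,0,-0.005,1],[0,0,0,0,0,0,1]]]}}

```text
time_s: 14.65
ee_pos: [426.4, 77.4, 51.5]
ee_rot: [180.0, -0.0, 79.9]
force: [-0.4, -2.4, 2.0]
gripper_width: 0.6
gripper_force: 1.4
```

Call:
{"fn": "send_rows", "kwargs": {"targets": [[[0,0,0,0,0,-0.005,1],[0,0,0,0,0,0,1]]]}}

```text
time_s: 14.85
ee_pos: [426.4, 77.5, 50.4]
ee_rot: [-180.0, -0.0, 79.9]
force: [-1.3, -2.1, 2.2]
gripper_width: 0.7
gripper_force: 1.2
```

Call:
{"fn": "send_rows", "kwargs": {"targets": [[[0,0,0,0,0,-0.005,1],[0,0,0,0,0,0,1]]]}}

```text
time_s: 15.05
ee_pos: [426.5, 77.4, 49.9]
ee_rot: [180.0, -0.0, 79.9]
force: [-0.9, -2.4, 7.4]
gripper_width: 0.7
gripper_force: 3.7
```

Call:
{"fn": "send_rows", "kwargs": {"targets": [[[0,0,0,0,0,-0.005,1],[0,0,0,0,0,0,1]]]}}

```text
time_s: 15.25
ee_pos: [426.6, 77.5, 49.6]
ee_rot: [180.0, -0.0, 79.9]
force: [-3.7, -3.0, 13.3]
gripper_width: 0.4
gripper_force: 6.9
```

The force rises steeply past 6 N, so the handle is at its hard stop. I'll lift off and check.

Call:
{"fn": "send_rows", "kwargs": {"targets": [[[0,0,0,0,0,0.01,1],[0,0,0,0,0,0.04,1],[0,0,0,0,0,0.15,1],[0,0,0,0,0,0.2,1],[0,0,0,0,0,0.2,1],[0,0,0,0,-0.1,0.1,1],[0,0,0,0,-0.1,0,1],[0,0,0,0,0,0,1],[0,0,0,0,0,0,1]]]}}

```text
time_s: 16.15
ee_pos: [426.2, 37.7, 188.4]
ee_rot: [-180.0, -0.0, 79.9]
force: [0.4, 0.1, -1.0]
gripper_width: 0.5
gripper_force: 0.0
```

```bash
python3 see.py f; python3 - <<'E'
from h import *
im,D=optics.grab_frame("scene");a=np.load("scene0.npz")["im"];np.savez("scene_f.npz",im=im,D=D)
f=lambda i:cv2.resize(i[205:315,210:360],(400,293),interpolation=cv2.INTER_CUBIC)[...,::-1]
t=cv2.imread("pics/t_f.png");t=cv2.resize(t,(480,300))
c=np.zeros((593,800,3),np.uint8);c[:293,:400]=f(a);c[:293,400:]=f(im);c[293:,:480]=t;cv2.imwrite("pics/end.png",c)
th=np.radians(-9.97);R=np.array([[np.cos(th),-np.sin(th)],[np.sin(th),np.cos(th)]]);o=np.array([454.3,235.2])
print("expect end px",proj("scene",np.r_[o+R@[0,-186.4],34.5]),proj("top",np.r_[o+R@[0,-186.4],34.5]))
for cam in("scene","top"):
    for n in("handle_end","pigment_jar","tape_measure","elbow_1","clamp_foot"):
        for r in optics.place_of(cam,n)[:1]:print(cam,n,round(r["conf"],2),np.round(r["at"],1))
E
```

```text
0.75 ((-1.252248764038086, 0.5034103393554688), (44.23402786254883, 99.0624008178711), 0.5298251509666443) [[-22.7 -47.4]
 [ 20.2  48.5]]
[-0.8 -0.5 -0.7]
expect end px [333.62672622 307.22393894] [398.70075957 252.84586224]
scene handle_end 0.94 [333.4 307.2]
scene pigment_jar 0.8 [302.4 254.5]
scene tape_measure 0.58 [317.9 267.4]
scene elbow_1 0.74 [222.2 229.7]
top handle_end 0.75 [399.2 253.7]
top pigment_jar 0.87 [295.6 188.1]
top tape_measure 0.74 [333.2 201.2]
top elbow_1 0.91 [193.6 233.9]
```

View pics/end.png

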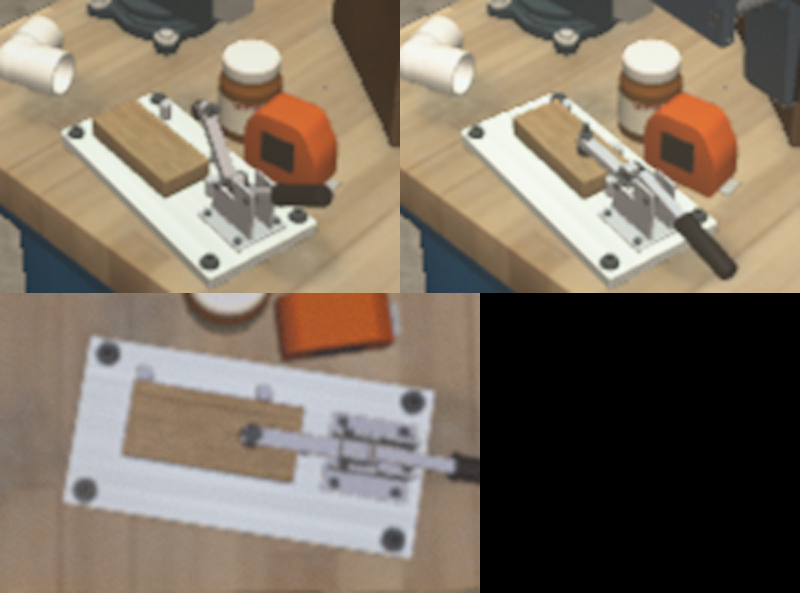

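The picture shows the clamp closed: the arm is down and the foot is on the block at (250,435). The handle end is exactly where a fully closed handle should be, (333,307) in the scene view. The block is still against the pins, and the jar, tape and elbow haven't moved. I'm handing in.

```bash
python3 -c "
from workcell import env
print(env.job_done())"
```

```text
the job is handed in; nothing more can be done
None
```

The block sits flat against both side pins and against the stop pin, the clamp is pressed down to its stop with the foot on the block, and the jar, tape measure and pipe elbow are where they were; the job was handed in at about 17 s.

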